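Tip the nuts into the serving dish and turn it a quarter turn

ROBOT

A 6-joint arm with a two-finger parallel gripper is mounted at the origin on a cart in front of the work surface, level with it; the furniture and walls round the work are solid. World frame = base frame: x ahead of the robot, y to its left, z up, the work surface at z = 0. Lengths are in mm, angles in degrees, forces in N, time in s.
With the tool pointing down it reaches from about 325 to 925 mm from the base axis. Payload 3.1 kg.
Tool frame: the origin (TCP) lies at the very end of the fingers, on their centre line; the grasp point (between the pads) lies grasp_offset behind it (grasp_offset is the distance from the TCP to the grasp point, in mm); z points along the fingers, y is the line along which they close (so a half turn about z gives the same grasp; the last joint's range is limited). The gripper opens to 85 mm and grips with 20 to 120 N. Pads are 22 mm wide; open, the fingers measure 114 mm over their backs; the gripper's body (76 mm by 85 mm) begins 54 mm behind the grasp point. The pads swing forward as they close: fully open they stand 13 mm farther back than shut.
Start: joints at [-81.371, 12.427, 92.441, -0, 75.132, -6.429], TCP at [162.387, -603.548, 231.3] pointing down, gripper open.
Joint ranges: [-157.48, 157.48], [-44.54, 120.13], [17.64, 146.25], [-64.5, 244.5], [7.68, 150.69], [-147.95, 147.95]. Speed limits (degrees/s): [159.86, 159.86, 180, 180, 180, 180].

INTERFACE

Orientations are given as [roll, pitch, yaw] about the fixed x, y, z axes, in that order (R = Rz(yaw) Ry(pitch) Rx(roll)).
In Python, from station import * gives the robot as it stands. Calls block until the motion is done:
- goto(position, orientation): joint-space move of the TCP to a pose.
- move_l(position, attitude=None, speed=150): straight line of the TCP; attitude=None keeps the orientation; speed is the mean speed in mm/s.
- move_j(angles): joint-space move.
- grip(opening, squeeze=None): finger opening in mm; squeeze is the grip in N (None keeps the last); returns when the fingers have stopped.
- wait(seconds).
- solve_ik(position, orientation): joint angles nearest the present ones, or None.
- get_obs(): the state.
- get_image(name): name is "scene" or "top" or "wrist"; returns the picture (384x512x3 uint8, red, green, blue); there is no depth.
- get_calibration(name): a dict with "fx", "fy", "cx", "cy" (pixels), "R" (3x3) and "t" (3): a world point X has camera coordinates R X + t; the wrist camera has in their place "mount" (4x4, takes a point from camera to tool coordinates, whose origin is the TCP and whose axes are the flange's). Camera axes: x right, y down, z forward; pixel columns grow to the right and rows downward; lengths in mm; the calibration is good to about 2 mm. A picture is of the moment at which its call begins: read the wrist's pose just before it. get_calibration takes no time and is no camera call.
A pose or a line that the arm cannot do raises Unreachable and nothing moves.
- sign_off(): hands the job in; it is judged then, once.
Trained networks look in the newest picture that a camera, given by its name, has taken for a name from the list of things; names that differ only in an ending like _2 or _b are one class to them, and where a whole thing is asked for, a point or a joint stands for the part that bears it (a point fixed in the world has none). Each returns a list of dicts, best first, with "score" (0 to 1); they miss things now and then, are a little off and sometimes report something else, mostly with a low value. They report only what shows in the picture. A call takes as long as a camera call. They do not tell look-alikes from the thing itself.
- spot_in(name, camera): "extent" ([centre column, centre row, width, height] in pixels, round what is visible of it).
- regions_of(name, camera): "region" (384x512 bool, what is visible of it) and "extent" ([centre column, centre row, width, height] in pixels, round what is visible of it).
The state is a dict: "t": time; "joint_pos": joint angles; "qvel": joint speeds; "effort": joint torques, N m; "tcp_pos": TCP position; "ee_rot": TCP orientation; "wrist_force": force on the tool from outside, world axes, zero at the start; "moment": the same for the moment, N m; "grip_width": finger opening in mm; "grip_force": force on a finger pad.
Only numpy, scipy, OpenCV 4.12 (cv2) and the standard library are available. Lean on these libraries where they do the work, as an engineer would, in place of code of your own. Each camera call takes 0.05 s, during which the arm holds its last target. There are 200 camera calls.

TASK

Tip both nuts out of the small cup into the steel serving dish, and stand the cup back upright on the hob or counter, clear of the board. Then lift the dish off the chopping board by its wooden handle bar, and in the air above the board turn it a quarter turn (either way), level and smoothly so that the nuts stay in its middle, until the bar runs along the board's long side. Finish while holding it there, level and still, its foot about 5 cm above the board; do not put it down, and leave the other things alone.

Things in the scene. Friction and masses are not known exactly. Their poses are not given: they have to be found in the camera images.
- board: Wooden chopping board lying flat on the hob, fixed, 200 (x) x 290 (y, long side) x 22 mm. Origin: centre of its underside, so its top is 22 mm higher; z up.
- dish: Round dished serving dish of steel, loose, 0.35 kg, standing in the middle of the board. Origin: centre of the underside of its foot; z up. Inside: a 12 degree cone from height 10 mm at the centre to radius 61 mm, then a 43 degree wall to the rim, radius 87, height 45 mm. A fixed handle arches over it in its xz plane: 8 mm steel posts at x = -84.5 and +84.5 mm and the bar.
- dish_grip (a point): Centre of the wooden bar of the dish's handle, 85 mm above the dish's origin; axes as the dish. The bar is level, 110 mm long along dish x, 14 mm wide (y), 16 mm high: pinch it across y, from above. At the start it runs across the board (dish x within 0.1 rad of board x). To pour, come in from the dish's -y or +y side, beside the bar.
- cup: Small white cup, loose, 0.12 kg, upright, holding the two nuts. Origin: on its underside, NOT on its axis: the round bowl's axis stands at y = +14.5 mm. Mouth outside diameter 62 mm, height 51 mm, inside floor 8 mm up. Handle toward -y, at the start roughly world +y (toward the board). Tipped away from the handle (mouth toward its +y), both nuts have rolled out at about 90 degrees of tip.
- cup_grip (a point): Where to pinch the cup's handle: at x = 0, y = -40 mm, height 32 mm in the cup's frame; axes as the cup. The handle is 12 mm thick along x, spanning y -46 to -19 mm and heights 16 to 48 mm; pinch it across x, the tool upright or leaning out from the cup.
- cup_mouth (a point): Centre of the cup's mouth, at x = 0, y = +14.5 mm, height 51 mm in the cup's frame; axes as the cup.
- nut_a: One of two smooth round brown nuts in their shells, a ball of 23 mm diameter, 12 g; origin at its centre. Lies in the cup at the start.
- nut_b: The other nut, same as nut_a; origin at its centre. Lies in the cup at the start.
- spice_jar: Bystander: upright spice jar with a green cap, 46 x 46 x 106 mm, origin at the centre of its underside.
- lemon: Bystander: lemon, 71 x 53 x 51 mm, origin at the centre of its underside.
- honey_jar: Bystander: honey jar with a dark lid, 49 x 50 x 75 mm, origin at the centre of its underside.
Mind the look-alikes: they are no part of the job. What is shaped like the cup but turquoise is not meant.

How it is judged:
By the outcome, as a careful person would: the job done as asked, in the order asked, and still so for the second after the job is handed in, while the arm keeps its last pose, push and grip.
It also fails if it takes over 67 s, if anything falls off the work surface, if the arm or the gripper's body presses on something with over 40 N, if the wrist force passes 120 N, or if a joint passes its speed limit or range.

## Working session

There is one attempt and no reset: what is moved stays moved. The work goes in short steps, each a Python script; the robot and the scene stay as the last script left them, time stands still between calls to the robot, and variables do not carry over. Pictures are saved under pics/ and viewed, at most 10 in all, crops included, and the job is handed in when it is done.

```bash
ls; mkdir -p pics
python3 - <<'E'
from station import *
import cv2, numpy as np
ims=[]
for c in ["scene","top"]:
    im=get_image(c); ims.append(im)
    cv2.imwrite(f"pics/{c}0.png",cv2.resize(im[:,:,::-1],(800,600)))
    for n in ["cup","dish","board","dish_grip","cup_grip","cup_mouth","nut_a","spice_jar","lemon","honey_jar"]:
        print(c,n,[(np.round(d["extent"]).astype(int).tolist(),round(d["score"],2)) for d in spot_in(n,c)])
    k=get_calibration(c);print({a:np.round(b,3).tolist() for a,b in k.items()})
k=get_calibration("wrist");print({a:np.round(b,3).tolist() for a,b in k.items()})
o=get_obs();print(o);
try: print(grasp_offset)
except Exception as e: print(e)
E
```

```text
pics
scene cup [([297, 203, 18, 23], 0.87), ([327, 154, 27, 15], 0.81), ([216, 204, 15, 35], 0.43)]
scene dish [([238, 249, 69, 40], 0.61)]
scene board [([268, 166, 12, 25], 0.74), ([232, 272, 107, 89], 0.73)]
scene dish_grip [([237, 250, 68, 46], 0.58)]
scene cup_grip [([332, 156, 18, 17], 0.74), ([294, 200, 18, 20], 0.59)]
scene cup_mouth [([328, 155, 24, 18], 0.7), ([293, 205, 24, 24], 0.66)]
scene nut_a []
scene spice_jar [([216, 202, 14, 39], 0.86), ([297, 201, 21, 23], 0.46)]
scene lemon [([237, 250, 68, 47], 0.74), ([313, 173, 17, 11], 0.55)]
scene honey_jar [([268, 166, 17, 22], 0.85)]
{'fx': 474.362, 'fy': 474.362, 'cx': 260.198, 'cy': 186.346, 'R': [[-0.88, -0.475, -0.005], [-0.248, 0.467, -0.849], [0.406, -0.746, -0.528]], 't': [399.577, 261.151, 1167.491]}
top cup [([373, 222, 18, 29], 0.63), ([255, 226, 36, 20], 0.62)]
top dish [([154, 217, 58, 58], 0.62), ([308, 171, 19, 21], 0.16)]
top board [([152, 220, 101, 77], 0.87)]
top dish_grip [([157, 215, 60, 58], 0.66)]
top cup_grip [([371, 225, 18, 28], 0.8), ([256, 228, 34, 21], 0.61)]
top cup_mouth [([371, 225, 22, 33], 0.
[... 557 characters left out ...]
}
{'t': 1.1, 'joint_pos': array([-8.13714153e+01,  1.24281407e+01,  9.24423300e+01, -5.71298800e-04,
        7.51314116e+01, -6.42925609e+00]), 'qvel': array([ 0.11082249,  0.04521849, -0.14780588,  0.09600398,  0.09982247,
       -0.09266772]), 'effort': array([-1.71001889e-04, -3.96898556e+01, -3.04259205e+01, -1.73455546e-04,
        8.04883930e-04, -5.55644661e-06]), 'tcp_pos': array([ 162.38302684, -603.5385726 ,  231.28076762]), 'ee_rot': array([-1.79998068e+02,  3.37922537e-04,  1.50579874e+01]), 'wrist_force': array([ 0.20895438, -0.00451552, -0.00076864]), 'moment': array([-0.0500211 ,  0.01407317, -0.03638774]), 'grip_force': 0.0, 'grip_width': 85.29938354777624}
18.700000000000003
```

View pics/top0.png

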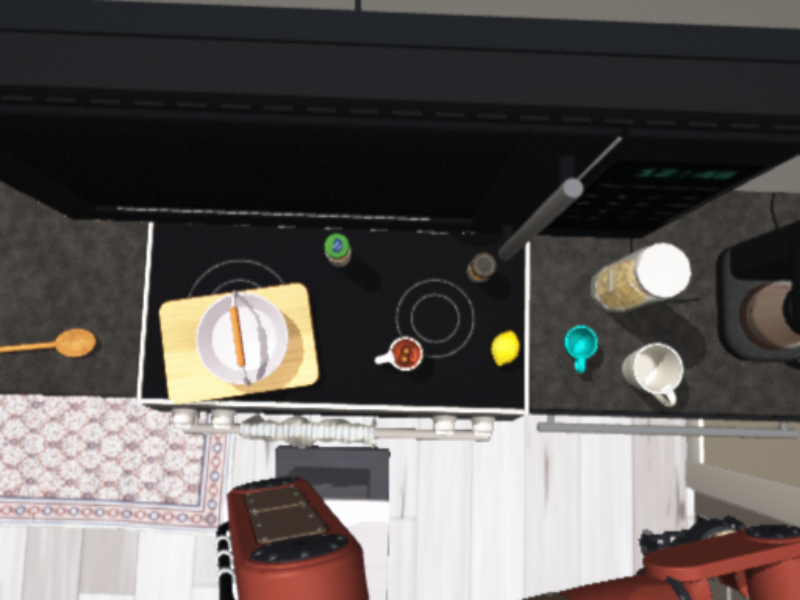

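View pics/scene0.png

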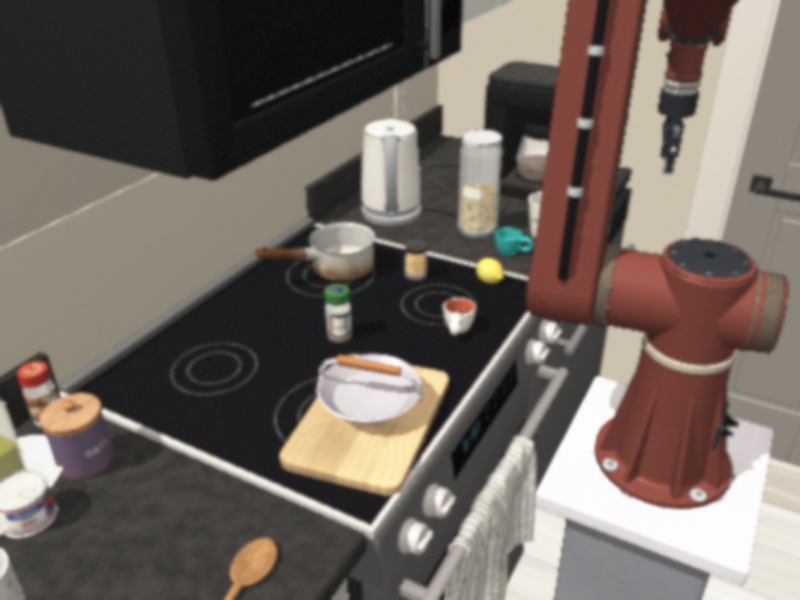

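Top view (800x600): candidates for the cup are the white cup with brown nuts at (405,353), the turquoise look-alike at (580,343) and the larger white mug at (655,370). By the description I choose the white one with the nuts, in network pixels (255,226). The dish is at (242,338) with its orange bar running along the image vertical, on the board at (240,342). The scene view agrees: cup (459,315), turquoise cup (513,241), dish (370,385).

Next I take close wrist views of cup and dish.

```bash
cat > h.py <<'E'
from station import *
import numpy as np, cv2
from scipy.spatial.transform import Rotation as Ro
from scipy.optimize import least_squares
def rot(e): return Ro.from_euler('xyz',e,degrees=True).as_matrix()
def cam(c):
    """K,R,t (world->camera) of a camera at present"""
    k=get_calibration(c); K=np.array([[k["fx"],0,k["cx"]],[0,k["fy"],k["cy"]],[0,0,1]])
    if c!="wrist": return K,np.array(k["R"]),np.array(k["t"])
    o=get_obs(); T=np.eye(4); T[:3,:3]=rot(o["ee_rot"]); T[:3,3]=o["tcp_pos"]
    M=np.linalg.inv(T@np.array(k["mount"])); return K,M[:3,:3],M[:3,3]
def proj(v,P):
    K,R,t=v; q=(np.atleast_2d(P)@R.T+t)@K.T; return q[:,:2]/q[:,2:]
def onplane(v,px,z):
    K,R,t=v; c=-R.T@t; d=(np.linalg.inv(K)@np.c_[np.atleast_2d(px),np.ones(len(np.atleast_2d(px)))].T).T@R
    return c+d*((z-c[2])/d[:,2])[:,None]
def tri(vs,ps):
    f=lambda X:np.concatenate([proj(v,X)[0]-p for v,p in zip(vs,ps)])
    s=least_squares(f,[500,100,50]); return s.x,np.abs(s.fun).max()
E
python3 - <<'E'
from h import *
vs=[cam("scene"),cam("top")]
for n,p in dict(cup=[(297,203),(255,226)],dish=[(238,249),(154,217)],spice=[(216,202),(216,160)],lemon=[(313,173),(324,224)]).items():
    print(n,*[np.round(x,1) for x in tri(vs,np.array(p,float))])
print("board",np.round(onplane(vs[1],np.array([(102,193),(197,181),(204,245),(109,257)]),22)[:,:2]))
c=tri(vs,np.array([(297,203),(255,226)],float))[0]
d=tri(vs,np.array([(238,249),(154,217)],float))[0]
import pickle; V=[]
for p in [(c[0]-60,c[1]+10,190),(c[0]-60,c[1]+90,200),(d[0]-60,d[1]-40,260),(d[0]-60,d[1]+30,260)]:
    ok=False
    for yaw in (0,180,90,-90,45,-45):
        e=[180,0,yaw]; tx=rot(e)[:,0]
        q=np.array([p[0]+60-40*tx[0],p[1]-40*tx[1],p[2]])
        try: goto(q,e); ok=True; break
        except Unreachable: pass
    print(ok,yaw,get_obs()["t"],get_obs()["joint_pos"].round())
    wait(.3); v=cam("wrist"); im=get_image("wrist")
    V.append((v,im,{n:regions_of(n,"wrist") for n in("cup","dish","board")}))
    print({n:[(np.round(d_["extent"]).astype(int).tolist(),round(d_["score"],2)) for d_ in r] for n,r in V[-1][2].items()})
pickle.dump(V,open("V.pkl","wb"))
m=np.vstack([np.hstack([V[0][1],V[1][1]]),np.hstack([V[2][1],V[3][1]])])[:,:,::-1]
cv2.imwrite("pics/w4.png",cv2.resize(m,(800,600)))
E
```

```text
cup [ 428.2 -171.6   28.8] 2.8
dish [450.4 130.7  58.2] 0.8
spice [631.2 -44.4  43.6] 0.4
lemon [ 450.5 -379.2   21.4] 0.9
board [[523. 300.]
 [569.  13.]
 [374. -16.]
 [331. 267.]]
True 0 2.9083 [-32. -11. 121.  -0.  70.  58.]
{'cup': [([262, 133, 90, 70], 0.94)], 'dish': [([19, 124, 37, 144], 0.62)], 'board': [([67, 106, 129, 210], 0.73)]}
True 0 3.825 [-22. -16. 123.  -0.  72.  68.]
{'cup': [([338, 132, 88, 64], 0.67)], 'dish': [([63, 107, 125, 194], 0.6)], 'board': [([99, 109, 197, 218], 0.72)]}
True 0 5.0917 [  3. -15. 117.  -0.  79.  93.]
{'cup': [([456, 146, 79, 51], 0.7)], 'dish': [([222, 128, 145, 157], 0.77)], 'board': [([211, 128, 234, 184], 0.64)]}
True 0 5.975 [ 12. -12. 114.  -0.  78. 102.]
{'cup': [([488, 146, 47, 47], 0.59)], 'dish': [([283, 128, 143, 155], 0.71)], 'board': [([263, 127, 232, 179], 0.8)]}
```

View pics/w4.png

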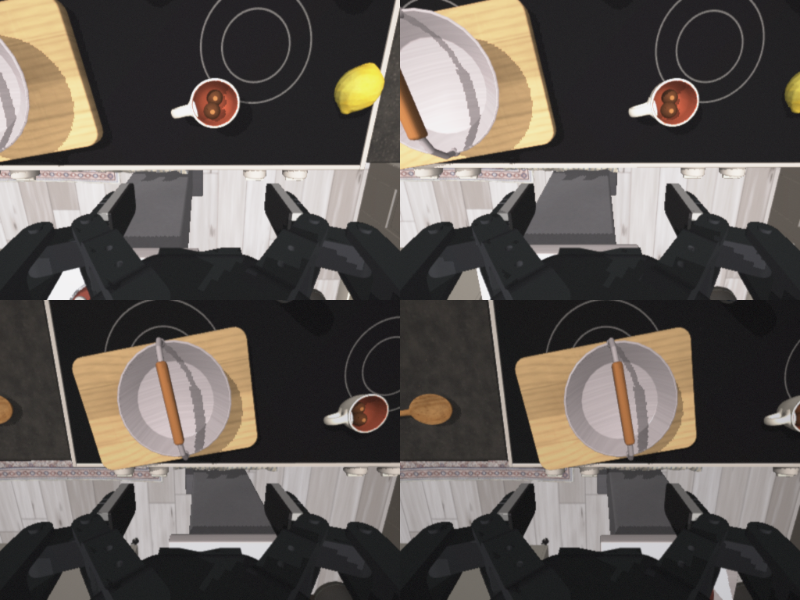

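Top-left panel: the white cup with two brown nuts at (212,103), handle to the left at (180,112). The choice is confirmed. Lower panels: the bar runs (160,345)-(182,455), and the board is turned about 8 degrees. Now I fit the models to the masks.

```bash
cat > fit.py <<'E'
from h import *
from scipy.optimize import minimize
def hull(v,P,S=4):
    m=np.zeros((384*S,512*S),np.uint8); cv2.fillConvexPoly(m,cv2.convexHull(np.round((proj(v,P)+.5)*S-.5).astype(np.int32)),255)
    return cv2.resize(m,(512,384),interpolation=cv2.INTER_AREA)/255.
def T(p,L): # p = x,y,z,yaw(deg)
    return L@rot([0,0,p[3]]).T+np.array(p[:3])
a=np.linspace(0,2*np.pi,40); circ=lambda r,z,y=0:np.c_[r*np.cos(a),y+r*np.sin(a),0*a+z]
box=lambda x,y,z:np.array([[i,j,k] for i in x for j in y for k in z],float)
def cup(v,p): return np.maximum(hull(v,T(p,np.r_[circ(31,51,14.5),circ(p[4],0,14.5)])),hull(v,T(p,box((-6,6),(-46,-10),(16,48)))))
def bar(v,p): return hull(v,T(p,box((-55,55),(-7,7),(-8,8))))
def fit(f,vs,ms,p0,step):
    def cost(p):
        c=0
        for v,m in zip(vs,ms):
            s=f(v,p); c+=np.abs(s-m).sum()/m.sum()
        return c/len(vs)
    r=minimize(cost,p0,method="Nelder-Mead",options=dict(initial_simplex=np.vstack([p0]+[np.array(p0)+np.eye(len(p0))[i]*s for i,s in enumerate(step)]),xatol=.05,fatol=1e-5,maxiter=500))
    return r.x,r.fun
def comp(m,e,pad):
    b=np.zeros((384,512),bool); x,y,w,h=e; b[max(0,int(y-h/2-pad)):int(y+h/2+pad),max(0,int(x-w/2-pad)):int(x+w/2+pad)]=1
    c,_=cv2.findContours((m&b).astype(np.uint8),cv2.RETR_EXTERNAL,cv2.CHAIN_APPROX_NONE)
    o=np.zeros((384,512),np.uint8); cv2.drawContours(o,[max(c,key=cv2.contourArea)],-1,1,-1); return o.astype(float)
E
cat > m1.py <<'E'
from fit import *
import pickle
V=pickle.load(open("V.pkl","rb"))
vs=[x[0] for x in V]
cm=[comp(V[i][1].max(2)>75,V[i][2]["cup"][0]["extent"],4) for i in (0,1,2)]
p,c=fit(cup,vs[:3],cm,[428,-165,0,175,22],[8,8,5,10,3]); print("cup",p.round(1),c)
def bm(im,e):
    h=cv2.cvtColor(im,cv2.COLOR_RGB2HSV).astype(int); return comp((h[...,0]<15)&(h[...,1]>110)&(h[...,2]>60),e,0)
b=[bm(V[i][1],V[i][2]["dish"][0]["extent"]) for i in (2,3)]
q,c=fit(bar,vs[2:],b,[450,131,107,8],[8,8,8,8]); print("bar",q.round(1),c)
for i in (2,3):
    im=V[i][1].copy(); m=V[i][2]["board"][0]["region"]|V[i][2]["dish"][0]["region"]
    cc,_=cv2.findContours(m.astype(np.uint8),cv2.RETR_EXTERNAL,cv2.CHAIN_APPROX_NONE); k=max(cc,key=cv2.contourArea)[:,0]
    print("board",cv2.minAreaRect(onplane(vs[i],k,22)[:,:2].astype(np.float32)))
    dm=V[i][2]["dish"][0]["region"]; k=max(cv2.findContours(dm.astype(np.uint8),cv2.RETR_EXTERNAL,cv2.CHAIN_APPROX_NONE)[0],key=cv2.contourArea)[:,0]
    print("rim",cv2.minEnclosingCircle(onplane(vs[i],k,67)[:,:2].astype(np.float32)))
o=[]
for i,f,pp in ((0,cup,p),(1,cup,p),(2,bar,q),(3,bar,q)):
    im=V[i][1].copy(); cs,_=cv2.findContours((f(vs[i],pp)>.5).astype(np.uint8),cv2.RETR_EXTERNAL,cv2.CHAIN_APPROX_NONE); 
    x,y=proj(vs[i],pp[:3])[0].astype(int); x0=min(max(x-80,0),352);y0=max(y-75,0); im=cv2.resize(im,None,fx=2.5,fy=2.5)
    cv2.drawContours(im,[(c*2.5+1).astype(np.int32) for c in cs],-1,(0,255,0),1); X,Y=int(x0*2.5),int(y0*2.5); o.append(im[Y:Y+300,X:X+400])
cv2.imwrite("pics/fit.png",np.vstack([np.hstack(o[:2]),np.hstack(o[2:])])[:,:,::-1])
E
python3 m1.py
```

```text
cup [ 432.  -166.7    1.9  194.9   20.3] 0.0827762703064708
bar [454.5 128.7  97.9  11. ] 0.20033555207356019
board ((448.4523010253906, 144.35800170898438), (207.04380798339844, 289.4934997558594), 9.898944854736328)
rim ((453.3377685546875, 131.39137268066406), 91.31549072265625)
board ((446.3756103515625, 144.0963592529297), (207.71206665039062, 288.70623779296875), 10.043512344360352)
rim ((453.6310119628906, 127.60214233398438), 91.64961242675781)
```

View pics/fit.png

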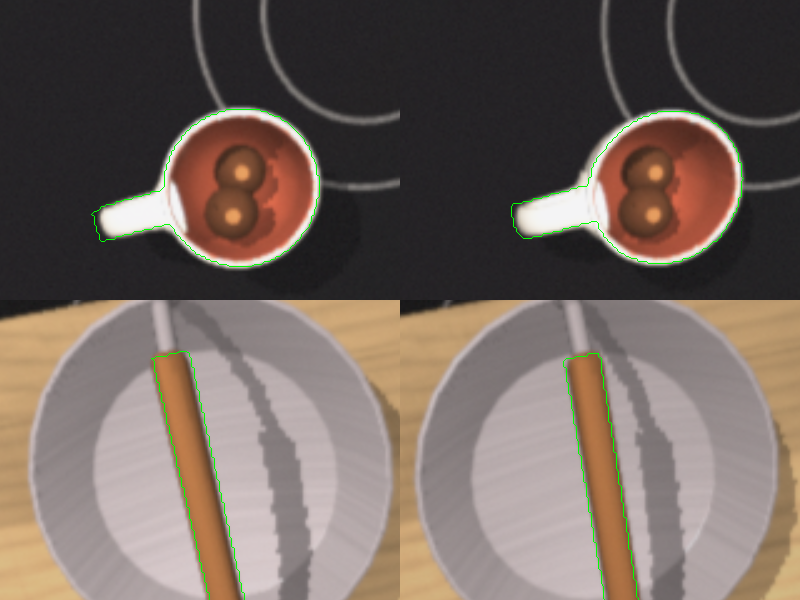

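Cup fit is good: (432,-167), yaw 195. Now I check the reachability of the whole cup plan.

```bash
cat > plan.py <<'E'
from h import *
CUP=np.array([432.,-166.7,1.0]); CY=194.9
DISH=np.array([453.5,129.,22.]); DY=10.5
def tool(pc,yaw,tilt,L,s,back=0):
    """TCP pose holding the cup (origin pc) by its handle; s = +-1 picks the half turn"""
    Rc=rot([0,0,yaw])@rot([-tilt,0,0]); l=np.radians(L)
    z=np.array([0,np.sin(l),-np.cos(l)]); y=np.array([s,0,0.]); R=Rc@np.c_[np.cross(y,z),y,z]
    g=pc+Rc@np.array([0,-40,32.]); return g+R[:,2]*(grasp_offset-back),Ro.from_matrix(R).as_euler('xyz',degrees=True)
def at_lip(out,z,yaw,tilt,L,s):
    """lip of the tipped cup at dish y=out, world height z (cup on the dish's +y side)"""
    Rc=rot([0,0,yaw])@rot([-tilt,0,0]); d=rot([0,0,DY])[:,1]
    lip=np.array([*(DISH+d*out)[:2],z]); return tool(lip-Rc@np.array([0,45.5,51]),yaw,tilt,L,s)
def seq(L,s):
    Y=DY+180
    return [tool(CUP,CY,0,L,s,70),tool(CUP,CY,0,L,s),tool(CUP+[0,0,150],CY,0,L,s),at_lip(45,200,Y,0,L,s),at_lip(45,150,Y,20,L,s),at_lip(45,118,Y,50,L,s),at_lip(45,98,Y,75,L,s),at_lip(45,86,Y,95,L,s),at_lip(45,86,Y,112,L,s)]
E
python3 - <<'E'
from plan import *
for L in (25,35,45):
    for s in (1,-1):
        print(L,s)
        for p,e in seq(L,s):
            q=solve_ik(p,e); print("  ",None if q is None else np.round(q).astype(int).tolist(),np.round(p).astype(int).tolist())
E
```

```text
25 1
   None [416, -107, 79]
   None [424, -136, 16]
   None [424, -136, 166]
   [35, 10, 106, -23, 76, -147] [431, 250, 164]
   None [430, 257, 143]
   None [431, 249, 154]
   [-9, 8, 119, 47, 79, 140] [435, 227, 164]
   [-17, 20, 117, 56, 93, 127] [440, 202, 166]
   [-21, 32, 113, 61, 105, 120] [445, 177, 171]
25 -1
   [-8, -3, 131, -33, 46, -1] [416, -107, 79]
   [-12, 7, 131, -39, 37, 3] [424, -136, 16]
   [-12, -12, 127, -27, 56, -13] [424, -136, 166]
   [35, 10, 106, -23, 76, 33] [431, 250, 164]
   [26, 4, 112, -5, 65, 18] [430, 257, 143]
   [7, 0, 118, 27, 66, -16] [431, 249, 154]
   [-9, 8, 119, 47, 79, -40] [435, 227, 164]
   [-17, 20, 117, 56, 93, -53] [440, 202, 166]
   [-21, 32, 113, 61, 105, -60] [445, 177, 171]
35 1
   None [414, -100, 75]
   None [424, -138, 18]
   None [424, -138, 168]
   [39, 14, 104, -31, 82, -141] [432, 247, 166]
   None [430, 254, 143]
   None [432, 246, 153]
   [-5, 4, 119, 40, 74, 148] [436, 225, 161]
   [-15, 14, 118, 51, 87, 132] [440, 200, 163]
   [-21, 26, 115, 57, 99, 124] [445, 177, 168]
35 -1
   [0, 0, 133, -48, 48, 18] [414, -100, 75]
  
[... 390 characters left out ...]
53, -144] [412, -93, 69]
   None [425, -141, 20]
   None [425, -141, 170]
   [43, 19, 102, -37, 88, -137] [432, 244, 168]
   [36, 11, 107, -23, 74, -146] [431, 251, 144]
   None [432, 243, 153]
   None [436, 222, 159]
   [-12, 9, 118, 46, 81, 138] [441, 199, 161]
   [-19, 19, 116, 53, 93, 128] [445, 176, 165]
45 -1
   [7, 6, 133, -61, 53, 36] [412, -93, 69]
   None [425, -141, 20]
   [0, -8, 131, -55, 57, 16] [425, -141, 170]
   [43, 19, 102, -37, 88, 43] [432, 244, 168]
   [36, 11, 107, -23, 74, 34] [431, 251, 144]
   [18, 1, 115, 6, 64, 5] [432, 243, 153]
   [0, 1, 118, 32, 70, -24] [436, 222, 159]
   [-12, 9, 118, 46, 81, -42] [441, 199, 161]
   [-19, 19, 116, 53, 93, -52] [445, 176, 165]
```

```bash
cat > g1.py <<'E'
from plan import *
L,s=30,-1
S=seq(L,s)
def st(m):
    o=get_obs(); print(m,round(o["t"],1),o["tcp_pos"].round(1),o["wrist_force"].round(1),round(o["grip_width"],1),round(float(o["grip_force"]),1))
(p,e)=S[0]; goto(p+[0,0,110],e); grip(42); move_l(p,e,200); st("pre")
move_l(*S[1],120); st("at")
grip(0,60); st("grip")
move_l(S[1][0]+[0,0,60],S[1][1],80); st("up")
wait(.2)
cv2.imwrite("pics/grasp.png",np.hstack([get_image("wrist"),get_image("scene")[100:300,150:420].repeat(2,0).repeat(2,1)[:384]])[:,:,::-1][:, :1052][::1])
im=cv2.imread("pics/grasp.png"); cv2.imwrite("pics/grasp.png",cv2.resize(im,(800,292)))
E
python3 g1.py
```

```text
pre 9.3 [ 415.7 -103.4   78. ] [0.  0.  0.6] 42.2 0.0
at 10.0 [ 424.9 -137.2   17.6] [ 0.1 -0.6  0.6] 42.0 0.0
grip 10.4 [ 424.7 -137.    17.6] [-2.3  3.4  6. ] 10.7 59.7
up 11.3 [ 423.5 -136.9   76.2] [-0.7  0.6 -0.9] 10.8 58.5
```

View pics/grasp.png

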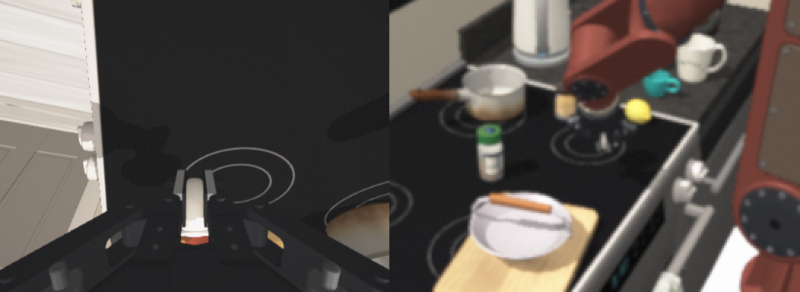

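The wrist picture shows the white handle between the pads at (195,205), lifted with the wrist load up by about 1.5 N. Carry and pour.

```bash
cat > g2.py <<'E'
from plan import *
L,s=30,-1; Y=DY+180
S=seq(L,s)
def st(m):
    o=get_obs(); print(m,round(o["t"],1),o["tcp_pos"].round(1),o["wrist_force"].round(1),round(o["grip_width"],1))
move_l(*S[2],150); move_l(*S[3],200); st("over")
W=[(150,20,60),(125,40,40),(112,55,30),(100,70,30),(92,80,25),(87,90,25),(85,100,25),(85,110,25)]
for z,t,v in W: move_l(*at_lip(45,z,Y,t,L,s),v)
st("tipped"); wait(.6)
ims=[get_image("scene"),get_image("top")]
cv2.imwrite("pics/pour.png",np.hstack([cv2.resize(ims[0][190:320,160:310],(400,347)),cv2.resize(ims[1][160:290,80:230],(400,347))])[:,:,::-1])
st("end")
E
python3 g2.py
```

```text
over 14.4 [431.3 247.3 164.8] [ 1.   0.1 -1.6] 11.1
tipped 19.3 [444.1 180.2 168.7] [-0.4  0.3 -1.4] 10.8
end 20.0 [444.  180.1 168.6] [ 0.5  0.1 -0.2] 10.7
```

View pics/pour.png

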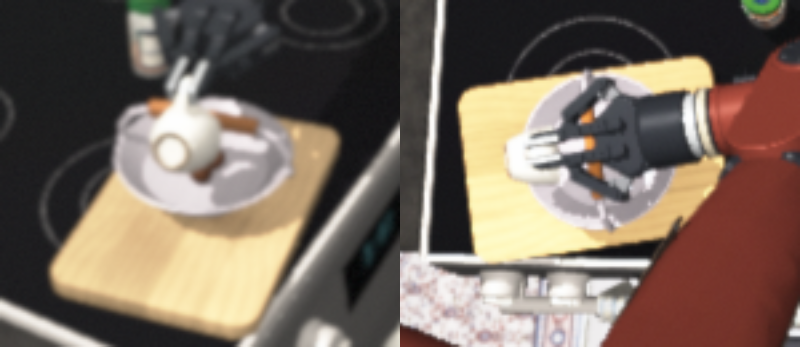

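The scene crop shows the cup tipped over the dish with a brown nut below it at (205,170). I go back, then check the dish before setting the cup down.

```bash
cat > g3.py <<'E'
from plan import *
L,s=30,-1; Y=DY+180
S=seq(L,s)
for z,t,v in [(90,90,80),(105,70,80),(125,45,100),(150,20,100)]: move_l(*at_lip(45,z,Y,t,L,s),v)
move_l(*S[3],150); move_l(*S[2],250)
ims=[get_image("scene"),get_image("top")]
print([(d["extent"],d["score"]) for c in("scene","top") for d in spot_in("nut_a",c)])
cv2.imwrite("pics/after.png",np.hstack([cv2.resize(ims[0][190:320,160:310],(400,347),interpolation=cv2.INTER_CUBIC),cv2.resize(ims[1][160:290,80:230],(400,347),interpolation=cv2.INTER_CUBIC)])[:,:,::-1])
o=get_obs();print(o["t"],o["wrist_force"])
E
python3 g3.py
```

```text
[([239.9, 247.9, 5.5, 7.2], 0.38), ([161.9, 216.8, 5.4, 6.3], 0.61), ([217.0, 160.6, 20.2, 21.0], 0.19)]
24.5833 [-0.39884774 -0.16708486 -1.0664556 ]
```

View pics/after.png

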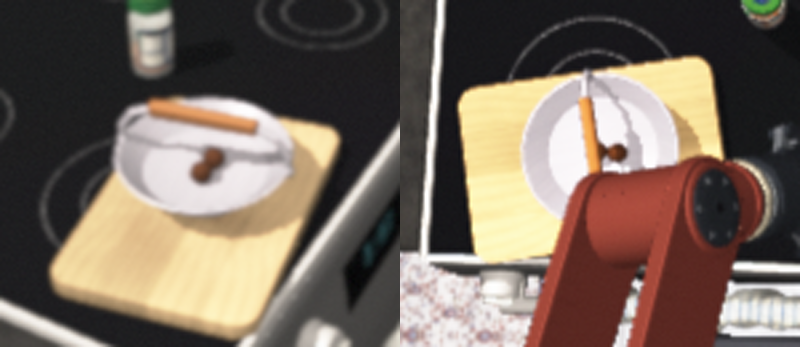

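Both nuts lie in the dish: scene crop (203,172) and (212,157), top crop (617,152). Set the cup down and measure the bar close up.

```bash
cat > g4.py <<'E'
from plan import *
from fit import *
import pickle
L,s=30,-1; S=seq(L,s); p,e=S[1]
def st(m):
    o=get_obs(); print(m,round(o["t"],1),o["tcp_pos"].round(1),o["wrist_force"].round(1),round(o["grip_width"],1))
move_l(p+[0,0,8],e,200); wait(.2); f0=get_obs()["wrist_force"][2]
for dz in np.arange(5,-4,-1.):
    move_l(p+[0,0,dz],e,40); wait(.08); f=get_obs()["wrist_force"][2]-f0
    if f>3: break
print("touch",dz,f); st("down"); grip(40); move_l(*tool(CUP,CY,0,L,s,80),150); st("off")
V=[]
for x,y in ((410,100),(410,160)):
    goto([x,y,190],[180,0,0]); wait(.3); v=cam("wrist"); im=get_image("wrist"); V.append((v,im,regions_of("dish","wrist"),spot_in("nut_a","wrist"),spot_in("board","wrist")))
pickle.dump(V,open("V2.pkl","wb")); st("view")
t=get_image("top"); sc=get_image("scene")
print("cup top",[d["extent"] for d in spot_in("cup","top")],"scene",[d["extent"] for d in spot_in("cup","scene")])
bs=[]
for v,im,r,_,_ in V:
    h=cv2.cvtColor(im,cv2.COLOR_RGB2HSV).astype(int); c=proj(v,[453,129,107])[0]
    b=comp((h[...,0]<16)&(h[...,1]>100)&(h[...,2]>50),[*c,140,260],0); bs.append(b)
    print("rect",cv2.minAreaRect(np.argwhere(b)[:,::-1].astype(np.float32)))
for z0 in (100,110):
    q,c=fit(bar,[x[0] for x in V],bs,[453,129,z0,10],[5,5,5,5]); print("bar",q.round(1),c)
o=[]
for (v,im,*_),b in zip(V,bs):
    im=im.copy()
    for m,col in ((bar(v,q)>.5,(0,255,0)),(b>.5,(0,0,255))): cv2.drawContours(im,cv2.findContours(m.astype(np.uint8),0,1)[0],-1,col,1)
    o.append(cv2.resize(im,(400,300)))
o=np.vstack([np.hstack(o),np.hstack([cv2.resize(sc[120:300,150:390],(400,300)),cv2.resize(t[130:280,80:280],(400,300))])])
cv2.imwrite("pics/bar.png",o[:,:,::-1])
E
python3 g4.py
```

```text
touch 0.0 5.906439068889447
down 27.6 [ 424.5 -137.3   17.6] [-2.8  3.6  5.1] 10.9
off 28.7 [413.6 -98.4  85.8] [-0.1  0.6 -0.6] 40.1
view 31.4 [410.1 159.6 190. ] [-0.9  0.1 -0.1] 40.0
cup top [[255.4, 225.5, 33.4, 21.4], [371.2, 223.3, 21.6, 29.5], [150.7, 218.1, 101.6, 75.6]] scene [[326.9, 155.4, 23.5, 16.8], [295.1, 200.9, 18.1, 27.6]]
rect ((230.98590087890625, 133.64801025390625), (141.65771484375, 43.117759704589844), 76.52217864990234)
rect ((291.682373046875, 137.73391723632812), (138.10751342773438, 41.59749984741211), 72.42874145507812)
bar [454.7 128.6 101.6  11.1] 0.24720309590968811
bar [454.7 128.7 101.2  11.4] 0.2488036988903744
```

View pics/bar.png

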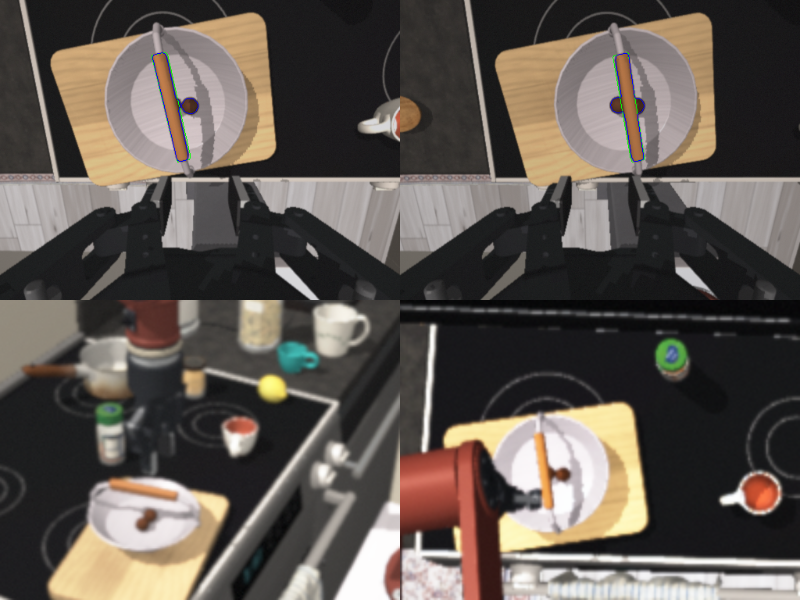

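Scene crop: the cup stands upright and empty on the hob at (240,435). Top crop: both nuts are in the dish at (560,474). In the wrist views the nuts leaked into the bar mask, so I refine without them.

```bash
cat > g5.py <<'E'
from fit import *
import pickle
V=pickle.load(open("V2.pkl","rb"))+[x for x in pickle.load(open("V.pkl","rb"))[2:]]
bs=[];vs=[];cs=[]
for x in V:
    v,im=x[:2]; h=cv2.cvtColor(im,cv2.COLOR_RGB2HSV).astype(int); c=proj(v,[454.7,128.6,105])[0]
    b=comp(cv2.morphologyEx(((h[...,0]<16)&(h[...,1]>110)&(h[...,2]>110)).astype(np.uint8),cv2.MORPH_OPEN,np.ones((5,5)))>0,[*c,140,200],0)
    (cc,wh,_)=cv2.minAreaRect(np.argwhere(b)[:,::-1].astype(np.float32)); print(np.round(cc,1),np.round(wh,1)); bs.append(b);vs.append(v);cs.append(cc)
print("tri",tri(vs,cs),tri(vs[:2],cs[:2]))
q,c=fit(bar,vs,bs,[453,129,105,10],[5,5,5,5]); print("bar",q.round(1),c)
for v,b in zip(vs,bs): # yaw from the mask's axis on the plane z=107
    P=onplane(v,np.argwhere(b>.5)[:,::-1],107)[:,:2]; w=np.linalg.svd(P-P.mean(0),full_matrices=False)[2][0]; print(P.mean(0).round(1),np.degrees(np.arctan(w[1]/w[0])).round(1))
for i in (2,3): # straight long edges of the board, on z=22
    v,im,R=V[i][:3]; m=(R["board"][0]["region"]|R["dish"][0]["region"]).astype(np.uint8)
    k=max(cv2.findContours(m,0,1)[0],key=cv2.contourArea)[:,0]; P=onplane(v,k,22)[:,:2]; r=rot([0,0,9.9])[:2,:2]; Q=(P-[447,144])@r
    for ax,sg,lim in ((0,1,110),(0,-1,110),(1,1,70),(1,-1,70)):
        s=Q[(sg*Q[:,ax]>(90 if ax==0 else 133))&(abs(Q[:,1-ax])<lim)]
        if len(s)>10: print(i,ax,sg,s[:,ax].mean().round(1),np.degrees(np.polyfit(s[:,1-ax],s[:,ax],1)[0]).round(2))
E
python3 g5.py
```

```text
[218.4 136.8] [141.4  17.2]
[293.4 137. ] [138.9  17.4]
[216.7 131.6] [108.6  12.6]
[285.3 131.8] [106.5  13. ]
tri (array([458.09582315, 129.47270394, 109.66497649]), np.float64(0.5755773738110577)) (array([458.37889289, 129.38353444, 109.11471674]), np.float64(0.026230993673863168))
bar [454.5 128.7  99.2  10.9] 0.239299922900567
[458.5 130.2] 11.0
[458.2 128.7] 11.0
[457.6 130. ] 11.0
[457.5 128.9] 11.1
2 0 1 99.1 0.04
2 0 -1 -98.6 -0.14
2 1 1 143.2 -0.02
2 1 -1 -143.8 0.08
3 0 1 98.9 -0.38
3 0 -1 -98.1 0.15
3 1 1 143.2 0.63
3 1 -1 -143.4 0.17
```

Bar centre is about (457,129.4,107), yaw 11.0; the board's long side is at 99.9. Grasp, lift and turn.

```bash
cat > g6.py <<'E'
from h import *
def st(m):
    o=get_obs(); print(m,round(o["t"],1),o["tcp_pos"].round(1),o["ee_rot"].round(1),o["wrist_force"].round(1),o["moment"].round(2),round(o["grip_width"],1),round(float(o["grip_force"]),1))
p=np.array([457,129.4,107-grasp_offset]); e=[180,0,11.0]
goto(p+[0,0,90],e); grip(45); move_l(p,e,80); st("at")
grip(0,90); st("grip")
move_l(p+[0,0,6],e,15); wait(.2); st("up6")
move_l(p+[0,0,32],e,20); wait(.3); st("up32")
print(solve_ik(p+[0,0,50],[180,0,99.9]).round())
im=np.hstack([cv2.resize(get_image("scene")[190:320,160:310],(400,347)),cv2.resize(get_image("wrist"),(400,347))])
cv2.imwrite("pics/lift.png",im[:,:,::-1])
E
python3 g6.py
```

```text
at 33.5 [457.7 129.5  89. ] [ 1.8e+02 -1.0e-01  1.1e+01] [-0.4 -0.7 -0.2] [ 0.01 -0.02  0.02] 45.2 0.0
grip 33.9 [457.7 129.2  89. ] [ 1.8e+02 -1.0e-01  1.1e+01] [-0.3 -1.8  3. ] [-0.27  0.01  0.01] 12.5 88.4
up6 34.6 [456.9 129.4  94.2] [-180.    0.   11.] [ 0.2 -0.5 -2.3] [-0.01  0.    0.02] 12.2 87.7
up32 36.4 [457.  129.4 120.3] [180.   0.  11.] [-0.5  0.  -3.1] [ 0.   -0.04 -0.02] 12.2 87.7
[  7.  -0. 117.  -0.  63.  -3.]
```

View pics/lift.png

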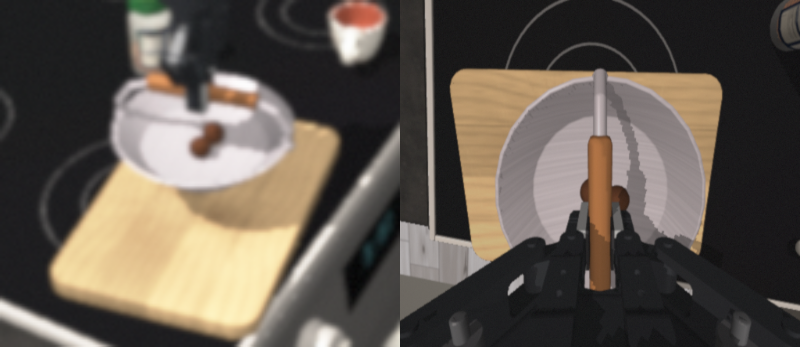

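The dish is lifted and level; both nuts are near its middle (scene crop (203,140), wrist crop (585,192) and (618,200)). Now the slow turn.

```bash
cat > g7.py <<'E'
from h import *
p=np.array([457,129.4,138.6])
t0=get_obs()["t"]; move_l(p,[180,0,99.9],3); wait(1.5)
o=get_obs(); print(o["t"]-t0,o["t"],o["tcp_pos"].round(1),o["ee_rot"].round(1),o["wrist_force"].round(1),o["moment"].round(2),o["grip_width"])
im=np.hstack([cv2.resize(get_image("scene")[190:320,160:310],(400,347)),cv2.resize(get_image("wrist"),(400,347))])
cv2.imwrite("pics/turn.png",im[:,:,::-1])
E
python3 g7.py
```

```text
7.75 44.225 [457.  129.4 138.6] [-180.    -0.    99.9] [ 0.4 -0.  -3.5] [ 0.    0.03 -0.01] 12.216430721957115
```

View pics/turn.png

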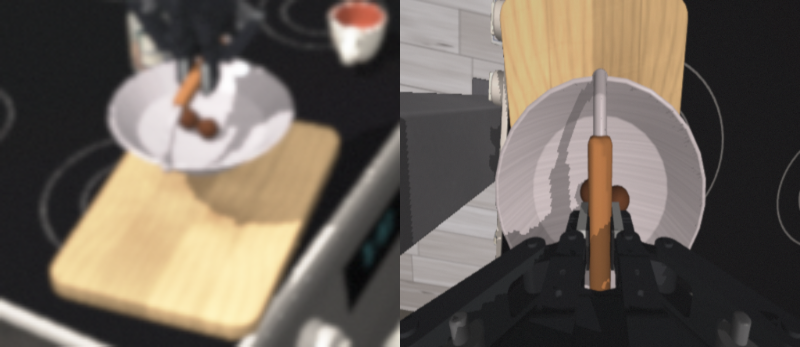

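The bar now runs along the board's long side, and both nuts are still in the middle (scene crop (188,118) and (208,128)). The dish is level and still, so I hand in.

```bash
python3 -c "
from station import *
print(sign_off())"
```

```text
the job is handed in; nothing more can be done
None
```

The job is handed in at about 44 s: both nuts are in the dish, the cup stands upright on the hob clear of the board, and the dish is held level and still with its foot about 5 cm above the board and its bar along the board's long side.

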